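# Index the die carriage one hole along and hold the lock pin home

## Robot

A 6-joint arm with a two-finger parallel gripper is mounted at the origin on the work surface. World frame = base frame: x ahead of the robot, y to its left, z up, the work surface at z = 0. Lengths are in m, angles in rad, forces in N, time in s.
With the tool pointing down it reaches from about 0.2 to 0.875 m from the base axis. Payload 3.4 kg.
Tool frame: the origin (TCP) lies at the very end of the fingers, on their centre line; the grasp point (between the pads) lies bot.pinch_z behind it (bot.pinch_z is the distance from the TCP to the grasp point, in m); z points along the fingers, y is the line along which they close (so a half turn about z gives the same grasp; the last joint's range is limited). The gripper opens to 94 mm and grips with 3 to 60 N. Pads are 16 mm wide; open, the fingers measure 119 mm over their backs; the gripper's body (75 mm by 177 mm) begins 78 mm behind the grasp point.
Start: joints at [1.223, 0.276, 1.505, -0, 1.361, -0.121], TCP at [0.129, 0.56, 0.205] pointing down, gripper open.
Joint ranges: [-2.89, 2.89], [-0.75, 2.08], [0.22, 2.7], [-1.18, 4.32], [0.11, 2.71], [-2.7, 2.7]. Speed limits (rad/s): [2.57, 2.57, 3.14, 3.14, 3.14, 3.14].

## Interface

Orientations are given as a unit quaternion [x, y, z, w].
In Python, from cell import readout, capture, camera_model, workorder, bot gives the robot as it stands.
- The arm moves only by the tool drive_tool, never from a script. Its argument "commands" is text: rows parted by semicolons, each of 4 numbers parted by spaces: the shift along the tool's x, y, z in mm, then the turn about the tool's z in rad. In form: dx dy dz spin; .... A call has 1 to 8 rows; each row is the pose to reach, as a shift and turn from the pose commanded when the call began, along the tool's axes at that moment; what a row does not reach only later rows make up. A row lasts 1/10 s, in which the tool goes at most 50 mm and 8.59 degrees, less where a joint would pass 70% of its speed; a pose out of reach is approached as far as the arm can. A call with a gripper value outside its range is refused whole. "hand" is the finger opening in mm, from 0 to 94, set as the call begins (left out, the last holds). The fingers move at their own pace and stop on an object; "squeeze" is the grip in N (left out, the last holds). Time passes only in rows, so rows that repeat a pose let the fingers close. It gives the time, the measured TCP pose, the force, the opening and the grip force at its end, in the units of the state.
- readout.read_state(): the state, without advancing time (a new reading comes with each control period).
- capture(name): name is "scene" or "side" or "wrist"; returns the picture (384x512x3 uint8, red, green, blue); there is no depth.
- camera_model(name): a dict with "camera_matrix" (3x3 intrinsics, pixels), "dist" ([k1, k2, p1, p2, k3] as OpenCV has them; the pictures are not rectified), "rvec" (rotation vector, rad) and "tvec" (3), from world to camera coordinates, as OpenCV has them; the wrist camera has in their place "mount" (4x4, takes a point from camera to tool coordinates, whose origin is the TCP and whose axes are the flange's). Camera axes: x right, y down, z forward; pixel columns grow to the right and rows downward; lengths in m; the calibration is good to about 2 mm. A picture is of the moment at which its call begins: read the wrist's pose just before it. camera_model takes no time and is no camera call.
- workorder.hand_in(): hands the job in; it is judged then, once.
The state is a dict: "t": time; "joint_pos": joint angles; "joint_velocities": joint speeds; "tau": joint torques, N m; "eef_pos": TCP position; "tool_rot": TCP orientation; "wrist_force": force on the tool from outside, world axes, zero at the start; "torque": the same for the moment, N m; "grip_width": finger opening in m; "gripper_force": force on a finger pad.
Only numpy, scipy, OpenCV 4.12 (cv2) and the standard library are available. Lean on these libraries where they do the work, as an engineer would, in place of code of your own. Each camera call takes 0.05 s, during which the arm holds its last target. There are 200 camera calls.

## Task

The blue die carriage is locked to its drilled strip by a spring plunger: turn the black knob so its red end faces the white mark, pull the knob up, and slide the carriage to the very next hole towards the post with the black ball cage. Let the pin go fully home in that hole and finish while still holding the knob between the fingers, with the pin fully down; do not disturb the loose things around the fixture.

Things in the scene. Friction and masses are not known exactly. Their poses are not given: they have to be found in the camera images.
- fixture: Fixed steel base plate, 180 x 420 mm and 20 mm thick, on the table; origin at the centre of its underside, x across it, y along the slide, z up. Along y, 35 mm towards -x from its centre line, runs an aluminium strip with its top 34 mm above the table and five 10.5 mm square holes at y = -90, -45, 0, 45, 90 mm. Carriage and pin start at the middle hole.
- grip: Black bar knob on the plunger, 40 mm long, 12 mm thick, 30 mm high, with one red end; origin at its centre (98 mm above the table with the pin down), its -x axis points along the bar to the red end, z up. Pinch it from above across its 12 mm thickness (its y). It turns, lifts and moves with the carriage. Under it is a brass cross bar 47 mm long.
- mark (a point): White mark on top of the blue carriage plate, 31 mm from the knob axis on the fixture's -x side, 53 mm above the table. Around the knob axis the carriage has two dark curved claws, out to 27 mm and 73.5 mm above the table; keep the fingertips above them. The steel die insert on the carriage is lower than 75 mm.
- knob (a joint): Turn of the knob about the vertical, rad, counter-clockwise from above positive; 0 when the red end faces the white mark (towards -x of the fixture). Starts at 0.7 to 1.25, so it is to be turned clockwise; a stop at -0.05. Above about 0.2 the claws catch the cross bar and the knob lifts only 2.5 mm. Turns with slight friction and stays where left.
- plunger (a joint): Lift of knob and pin above fully home, m: 0 = home, 0.018 = upper stop. A spring pushes it down with 2.5 N at home and 7 N at the top; the moving parts weigh 1.3 N more. At home it stands on a hard stop. The pin reaches 10 mm into a hole, so it is clear of the strip above 0.010; between holes it would rest on the strip at 0.010.
- carriage (a joint): Slide of the carriage along the fixture's +y, m; 0 = the middle hole (start), +0.045 and -0.045 = the next holes either way, stops at +-0.1. Moves with about 2 N of friction once the pin is clear; stays where left.
- cage_post: Fixed steel guide post, 108 mm tall, standing on the base plate at one end (either end), wearing a black ball cage 33 mm across over a white washer; origin at the centre of its underside. The carriage is to go towards this post: towards +y of the fixture if the post is on its +y side, else towards -y.
- plain_post: Fixed bare steel guide post with a coil spring, 108 mm tall, at the other end of the base plate; origin at the centre of its underside.
- hole_left (a point): Centre of the mouth of the next hole on the fixture's +y side, on top of the strip.
- hole_right (a point): Centre of the mouth of the next hole on the fixture's -y side, on top of the strip.
- bush: Bystander: loose brass bush, 36 mm across, 30 mm high, near the fixture; origin under its centre. Leave alone.
- oil: Bystander: small amber oil bottle, 40 mm across, 75 mm tall; origin under its centre. Leave alone.
- driver: Bystander: screwdriver 150 mm long lying on the table; its x axis along it. Leave alone.

How it is judged:
On the way, in this order (a step that is already met when the one before it is completed fails the run):
1. the knob is turned until its red end faces the white mark (within about 0.2 rad) (value of joint knob below 0.22 rad).
2. the knob is pulled up so that the pin leaves the hole (lift over 9 mm) (value of joint plunger above 0.009 m), for 0.1 s.
3. the carriage stands at the next hole towards the ball-cage post and the pin has gone home in it (value of joint plunger below 0.0025 m and ((y of cage_post in the frame of fixture above 0 m and value of joint carriage between 0.042 and 0.048 m) or (y of cage_post in the frame of fixture below 0 m and value of joint carriage between -0.048 and -0.042 m))), for 0.2 s.
At the end, for the whole second after the job is handed in: The carriage stands at the next hole towards the ball-cage post (within 3 mm), the pin is fully home (lift under 2.5 mm), and the fingers still hold the knob (grasp point within 25 mm of the bar's centre) with over 3 N (all of step 3 and contact force between the fingers and grip above 3 N and distance between the grasp point and grip below 0.025 m); the arm keeps its last pose, push and grip.
It fails at once if a bystander (bush, bottle, screwdriver) is moved more than 15 mm (distance of any of bush, oil, driver from where it was at the start of the episode above 0.015 m).
It also fails if it takes over 38 s, if anything falls off the work surface, if the arm or the gripper's body presses on something with over 40 N, if the wrist force passes 120 N, or if a joint passes its speed limit or range.

## Working session

There is one attempt and no reset: what is moved stays moved. The work goes in short steps, Python scripts to look and compute and a tool call to move; the robot and the scene stay as the last step left them, time stands still between calls to the robot, and variables do not carry over. Pictures are saved under pics/ and viewed, at most 10 in all, crops included, and the job is handed in when it is done.

Besides the shell and the picture viewer there is one more tool, called after "Emit:" as a command line: name --argument value ..., lists and objects as JSON in quotes. drive_tool: Moves the arm, as the interface text tells. Its arguments: {"type":"object","properties":{"commands":{"type":"string"},"hand":{"type":"number"},"squeeze":{"type":"number"}},"required":["commands"]}

```bash
mkdir -p pics
cat > h.py <<'E'
import numpy as np, cv2
from scipy.spatial.transform import Rotation as R
from cell import readout, capture, camera_model, workorder, bot
def snap(name,out):
    s=readout.read_state(); im=capture(name); cv2.imwrite('pics/'+out,im[:,:,::-1]); return s,im
def pose(name,s=None):
    m=camera_model(name);K=np.array(m['camera_matrix']);d=np.array(m['dist'])
    if 'mount' in m:
        M=np.array(m['mount']);T=np.eye(4);T[:3,:3]=R.from_quat(s['tool_rot']).as_matrix();T[:3,3]=s['eef_pos']
        W=T@M;Rw=W[:3,:3];o=W[:3,3]
    else:
        Rc=cv2.Rodrigues(np.array(m['rvec'],float))[0];Rw=Rc.T;o=-Rc.T@np.array(m['tvec']).ravel()
    return K,d,Rw,o
def atz(name,px,z,s=None):
    K,d,Rw,o=pose(name,s)
    p=cv2.undistortPoints(np.array(px,float).reshape(-1,1,2),K,d).reshape(-1,2)
    r=np.c_[p,np.ones(len(p))]@Rw.T
    return o+r*((np.ravel(z)-o[2])/r[:,2])[:,None]
def proj(name,P,s=None):
    K,d,Rw,o=pose(name,s);q=(np.array(P)-o)@Rw
    return cv2.projectPoints(q.reshape(-1,1,3),np.zeros(3),np.zeros(3),K,d)[0].reshape(-1,2)
E
python3 - <<'E'
from h import *
ims=[]
for n in ('scene','side','wrist'):
    s,im=snap(n,n+'0.png')
    print(n,pose(n,s)[3])
print(s['eef_pos'],s['tool_rot'],bot.pinch_z,s['t'])
E
```

```text
scene [1.03655788 0.1121118  0.63324232]
side [0.37334668 0.52182415 0.6983426 ]
wrist [0.05946223 0.57700748 0.38392606]
[0.12912808 0.55982048 0.20473058] [ 1.13141082e-01  9.93578635e-01 -7.52067646e-04 -1.62227944e-04] 0.0188 0.1
```

View pics/scene0.png

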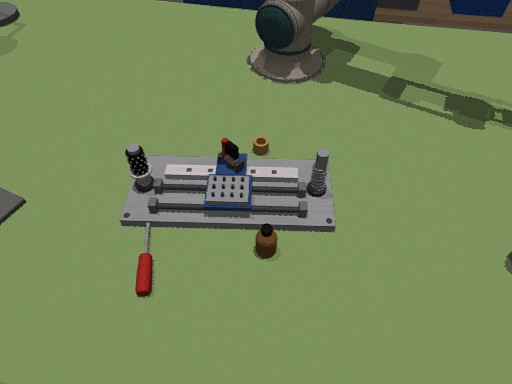

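View pics/side0.png

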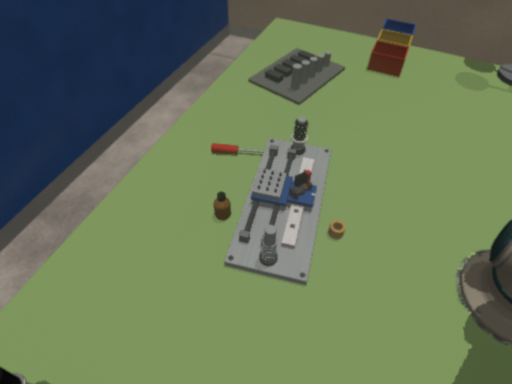

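The scene view shows the plate around x 123-335, y 155-228. The caged post is at the left (138,160), the plain post at (319,172), the knob at (230,150) with its red end at (224,143), the bush at (261,145), the oil at (266,240) and the driver at (146,260). I'll enlarge both views for accurate pixels.

Run:
```python
import cv2,numpy as np
a=cv2.imread('pics/scene0.png')[130:235,115:345];b=cv2.imread('pics/side0.png')[110:275,225:345]
a=cv2.resize(a,None,fx=3.4,fy=3.4,interpolation=cv2.INTER_CUBIC)
cv2.imwrite('pics/a.png',a)
b=cv2.resize(b,None,fx=3.6,fy=3.6,interpolation=cv2.INTER_CUBIC);cv2.imwrite('pics/b.png',b);print(a.shape,b.shape)
```

```text
(357, 782, 3) (594, 432, 3)
```

View pics/a.png

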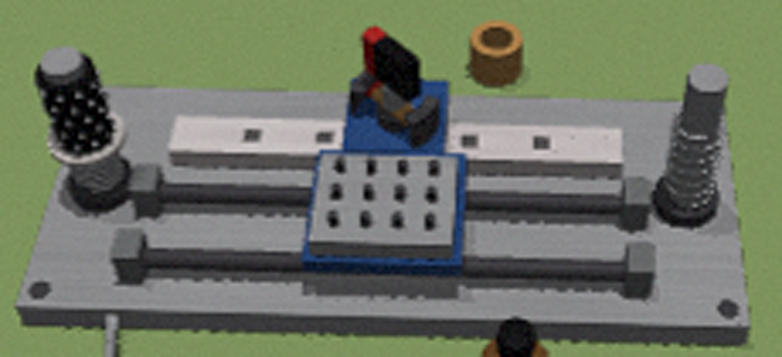

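View pics/b.png

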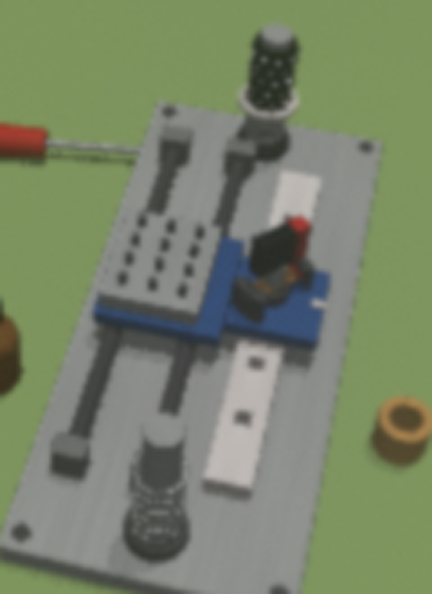

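In the scene crop the strip holes are at (253,135), (325,137), (470,142) and (541,143), the red end at (373,36), and the black end top at about (408,75). In the side crop the +y holes are at (257,362) and (243,417), the white mark at (318,302), and the red end top at (298,222). The cage post is on the fixture's -y side.

Run:
```python
from h import *
a=np.array([[253,135],[325,137],[470,142],[541,143]])/3.4+[115,130]
H=atz('scene',a,.034);print(H)
b=np.array([[257,362],[243,417]])/3.6+[225,110]
print(atz('side',b,.034), atz('side',np.array([[318,302]])/3.6+[225,110],.053))
d=(H[3]-H[0])/.18;print(np.linalg.norm(d));yaw=np.arctan2(-d[0],d[1])
c=H.mean(0);print('knob axis',c,'yaw',yaw)
# knob orientation by reprojection of bar top ends
for n,sc,of in(('scene',3.4,(115,130)),('side',3.6,(225,110))):
  for q in (.7,.85,1.,1.15,1.25):
    u=-np.array([np.cos(yaw+q),np.sin(yaw+q),0])
    P=[[c[0],c[1],.113]+k*.02*u for k in(1,-1)]
    print(n,q,((proj(n,P)-of)*sc).round().tolist())
```

```text
[[ 0.51048913 -0.13279977  0.034     ]
 [ 0.50333244 -0.08844887  0.034     ]
 [ 0.48977251  0.00099661  0.034     ]
 [ 0.48195661  0.04448143  0.034     ]]
[[ 0.48819169 -0.00081594  0.034     ]
 [ 0.4814323   0.04426231  0.034     ]] [[ 0.46522262 -0.0498543   0.053     ]]
0.9975699766747382
knob axis [ 0.49638767 -0.04394265  0.034     ] yaw 0.159576516474376
scene 0.7 [[371.0, 27.0], [412.0, 65.0]]
scene 0.85 [[367.0, 29.0], [416.0, 62.0]]
scene 1.0 [[364.0, 32.0], [419.0, 59.0]]
scene 1.15 [[361.0, 35.0], [422.0, 56.0]]
scene 1.25 [[359.0, 37.0], [423.0, 54.0]]
side 0.7 [[308.0, 220.0], [253.0, 240.0]]
side 0.85 [[305.0, 218.0], [255.0, 243.0]]
side 1.0 [[302.0, 215.0], [259.0, 245.0]]
side 1.15 [[298.0, 212.0], [262.0, 248.0]]
side 1.25 [[295.0, 211.0], [265.0, 249.0]]
```

Emit:
drive_tool --commands "-493 -506 0 1.95;-493 -506 0 1.95;-493 -506 0 1.95;-493 -506 0 1.95;-493 -506 0 1.95;-493 -506 0 1.95;-493 -506 0 1.95;-493 -506 0 1.95" --hand 60 --squeeze 30

```text
t: 0.95
eef_pos: [0.3373, 0.2166, 0.2055]
tool_rot: [0.657, 0.754, 0.0, 0.0]
wrist_force: [1.2, 0.3, -0.1]
grip_width: 0.0599
gripper_force: 0.0
```

```bash
cat >> h.py <<'E'
def go(xyz,ang):
    s=readout.read_state();M=R.from_quat(s['tool_rot']).as_matrix()
    d=M.T@(np.array(xyz)-s['eef_pos']);a=np.arctan2(M[1,0],M[0,0])
    print('t',s['t'],'tcp',np.round(s['eef_pos'],4),'ang',round(a,3),'M z',M[:,2].round(3),'shift',(d*1000).round(1),'spin',round((a-ang+np.pi)%(2*np.pi)-np.pi,3),'grip',s['grip_width'],s['gripper_force'],'F',np.round(s['wrist_force'],1),'j',np.round(s['joint_pos'],2))
E
python3 -c "
from h import *
go([.496,-.044,.205],.96)"
```

```text
t 0.95 tcp [0.3373 0.2166 0.2055] ang 1.709 M z [ 0.001  0.    -1.   ] shift [-280.   121.3    0.5] spin 0.749 grip 0.05986222981441518 0.0 F [ 1.2  0.3 -0.1] j [0.4  0.01 1.83 0.   1.3  0.26]
```

Emit:
drive_tool --commands "-280 121 0 0.75;-280 121 0 0.75;-280 121 0 0.75;-280 121 0 0.75;-280 121 0 0.75;-280 121 0 0.75;-280 121 0 0.75;-280 121 0 0.75"

```text
t: 1.75
eef_pos: [0.4969, -0.0424, 0.2048]
tool_rot: [0.886, 0.463, -0.001, -0.001]
wrist_force: [-0.5, 0.5, -0.2]
grip_width: 0.06
gripper_force: 0.0
```

```bash
python3 -c "
from h import *
s,im=snap('wrist','w1.png')
cv2.imwrite('pics/w1b.png',cv2.resize(im[:,:,::-1],None,fx=1.5,fy=1.5))
go([.496,-.044,.205],.96)
print(proj('wrist',[[.496,-.044,.113]],s)*1.5)
for q in (.7,.8,.9,1.0,1.1):
    u=-np.array([np.cos(.16+q),np.sin(.16+q),0])
    print(q,(1.5*proj('wrist',[[.496,-.044,.113]+k*.02*u for k in(1,-1)],s)).round().tolist())
"
```

```text
t 1.8 tcp [ 0.4961 -0.0412  0.2049] ang 0.964 M z [-0.002  0.001 -1.   ] shift [-2.4  1.5 -0.2] spin 0.004 grip 0.06004616828255605 0.0 F [-0.9  0.6  0.4] j [-0.22  0.16  1.66  0.    1.32  0.38]
[[388.24320482 291.34594891]]
0.7 [[385.0, 320.0], [391.0, 262.0]]
0.8 [[388.0, 320.0], [388.0, 262.0]]
0.9 [[391.0, 320.0], [385.0, 262.0]]
1.0 [[394.0, 319.0], [382.0, 262.0]]
1.1 [[397.0, 319.0], [379.0, 263.0]]
```

View pics/w1b.png

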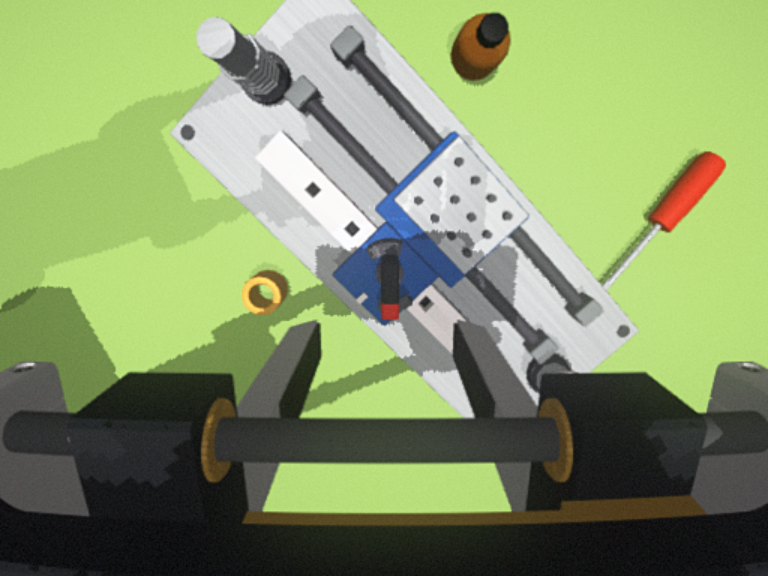

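The knob's top runs vertically from (389,257) to its red end at (390,318), which matches the projection for q≈0.82 to within about a millimetre. The fingers are aligned with it, so I descend.

Emit:
drive_tool --commands "0 0 40 0.01;0 0 80 0.01;0 0 105 0.01;0 0 120 0.01;0 0 120 0.01;0 0 120 0.01"

```text
t: 2.4
eef_pos: [0.4964, -0.0401, 0.086]
tool_rot: [0.888, 0.46, 0.0, -0.0]
wrist_force: [0.0, 0.3, 1.1]
grip_width: 0.0603
gripper_force: 0.0
```

```bash
python3 -c "
from h import *
go([.496,-.044,.085],.98)"
```

```text
t 2.4 tcp [ 0.4964 -0.0401  0.086 ] ang 0.957 M z [ 0.  0. -1.] shift [-3.5  1.9  1. ] spin -0.023 grip 0.060254457061076815 0.0 F [0.  0.3 1.1] j [-0.22  0.26  1.85  0.    1.03  0.39]
```

Emit:
drive_tool --commands "-3.5 2 1 -0.02;-3.5 2 1 -0.02;-3.5 2 1 -0.02"

```text
t: 2.7
eef_pos: [0.4969, -0.0455, 0.0853]
tool_rot: [0.884, 0.468, 0.001, 0.001]
wrist_force: [0.3, -0.1, -0.0]
grip_width: 0.0599
gripper_force: 0.0
```

Emit:
drive_tool --commands "0 0 0 0;0 0 0 0;0 0 0 0;0 0 0 0;0 0 0 0;0 0 0 0;0 0 0 0;0 0 0 0" --hand 0 --squeeze 25

```text
t: 3.5
eef_pos: [0.4968, -0.0455, 0.0844]
tool_rot: [0.884, 0.468, 0.0, 0.0]
wrist_force: [1.4, -1.3, -0.4]
grip_width: 0.012
gripper_force: 25.0
```

```bash
python3 -c "
from h import *
go([.496,-.044,.085],.98)"
```

```text
t 3.5 tcp [ 0.4968 -0.0455  0.0844] ang 0.975 M z [ 0.001 -0.    -1.   ] shift [ 0.8 -1.5 -0.6] spin -0.005 grip 0.011984517400959002 24.988526701927185 F [ 1.4 -1.3 -0.4] j [-0.23  0.26  1.85  0.    1.03  0.37]
```

Emit:
drive_tool --commands "0 0 0 0.13;0 0 0 0.26;0 0 0 0.39;0 0 0 0.52;0 0 0 0.65;0 0 0 0.77;0 0 0 0.77;0 0 0 0.77"

```text
t: 4.3
eef_pos: [0.4967, -0.0453, 0.0844]
tool_rot: [0.995, 0.103, 0.0, -0.0]
wrist_force: [1.1, -0.1, -1.8]
grip_width: 0.0119
gripper_force: 25.0
```

```bash
python3 -c "
from h import *
s,im=snap('wrist','w2.png')
cv2.imwrite('pics/w2b.png',cv2.resize(im[130:300,150:400,::-1],None,fx=3,fy=3))
go([.4964,-.0440,.085],.16)"
```

```text
t 4.35 tcp [ 0.4967 -0.0453  0.0844] ang 0.207 M z [ 0.001  0.    -1.   ] shift [-0.  -1.4 -0.6] spin 0.047 grip 0.011832250838266585 24.987944662570953 F [ 2.2 -0.1 -1.6] j [-0.23  0.26  1.85  0.    1.03  1.13]
```

View pics/w2b.png

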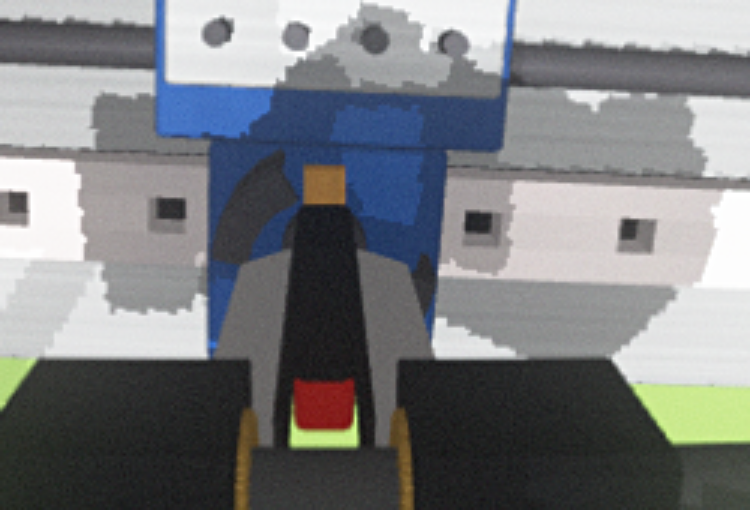

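The knob stays gripped and now points along the fixture's x. The brass cross bar at (324,185) is clear of the claws. Next I lift.

Emit:
drive_tool --commands "0 0 -3 0.03;0 0 -6 0.03;0 0 -9 0.03;0 0 -12 0.03;0 0 -14 0.03;0 0 -14 0.03;0 0 -14 0.03;0 0 -14 0.03" --squeeze 45

```text
t: 5.15
eef_pos: [0.4966, -0.0454, 0.0984]
tool_rot: [0.996, 0.087, 0.0, -0.0]
wrist_force: [3.5, 0.2, -7.2]
grip_width: 0.0115
gripper_force: 45.0
```

```bash
python3 -c "
from h import *
y=.16;o=np.array([.4967,-.0453,.0984])
go(o+.045*np.array([np.sin(y),-np.cos(y),0]),.18)"
```

```text
t 5.15 tcp [ 0.4966 -0.0454  0.0984] ang 0.175 M z [ 0.  0. -1.] shift [-0.5 45.   0. ] spin -0.005 grip 0.011503796484065578 44.98985052108765 F [ 3.5  0.2 -7.2] j [-0.23  0.25  1.83  0.    1.06  1.16]
```

Emit:
drive_tool --commands "0 7 0 0;0 15 0 0;-0.5 24 0 0;-0.5 33 0 0;-0.5 40 0 0;-0.5 45 0 0;-0.5 45 0 0;-0.5 45 0 0"

```text
t: 5.95
eef_pos: [0.504, -0.0911, 0.0985]
tool_rot: [0.996, 0.087, 0.0, 0.001]
wrist_force: [3.3, -1.4, -7.4]
grip_width: 0.0119
gripper_force: 45.0
```

```bash
python3 -c "
from h import *
y=.16;o=np.array([.4966,-.0454,.0984])
go(o+.045*np.array([np.sin(y),-np.cos(y),0]),.18)
s,im=snap('scene','s3.png')
cv2.imwrite('pics/s3b.png',cv2.resize(im[130:235,115:345,::-1],None,fx=3.4,fy=3.4,interpolation=2))"
```

```text
t 5.95 tcp [ 0.504  -0.0911  0.0985] ang 0.175 M z [ 0.    -0.002 -1.   ] shift [-0.  -1.3  0.1] spin -0.005 grip 0.011869719679552838 44.988529086112976 F [ 3.3 -1.4 -7.4] j [-0.31  0.27  1.8  -0.    1.07  1.08]
```

View pics/s3b.png

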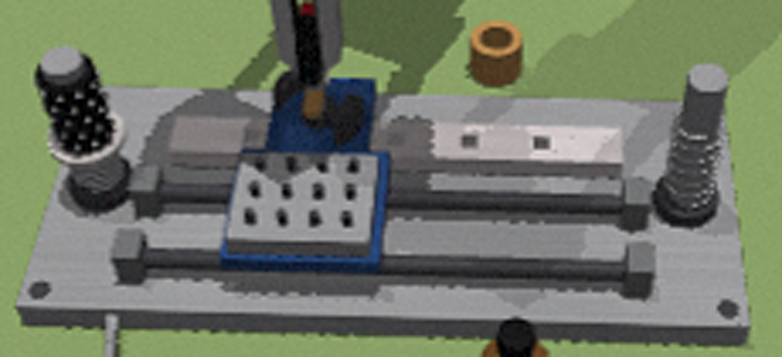

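The carriage has moved one pitch towards the cage post, and by the TCP it is about 1.3 mm too far. I correct that and lower the pin.

Emit:
drive_tool --commands "0 -1.2 0 0;0 -1.2 0 0;0 -1.2 3 0;0 -1.2 6 0;0 -1.2 6 0"

```text
t: 6.5
eef_pos: [0.5036, -0.0886, 0.0922]
tool_rot: [0.996, 0.087, 0.0, 0.0]
wrist_force: [2.9, -1.8, -5.8]
grip_width: 0.0117
gripper_force: 45.0
```

```bash
python3 -c "
from h import *
y=.16;o=np.array([.4966,-.0454,.0844])
go(o+.045*np.array([np.sin(y),-np.cos(y),0]),.18)"
```

```text
t 6.5 tcp [ 0.5036 -0.0886  0.0922] ang 0.175 M z [ 0. -0. -1.] shift [-0.   1.3  7.8] spin -0.005 grip 0.011692650211618558 44.98842000961304 F [ 2.9 -1.8 -5.8] j [-0.31  0.27  1.81 -0.    1.05  1.09]
```

Emit:
drive_tool --commands "0 0.5 3 0;0 0.5 6 0;0 0.5 8 0;0 0.5 8.5 0;0 0.5 8.5 0;0 0.5 8.5 0"

```text
t: 7.1
eef_pos: [0.5037, -0.0889, 0.0844]
tool_rot: [0.996, 0.087, 0.0, -0.0]
wrist_force: [2.4, 0.8, 2.0]
grip_width: 0.0117
gripper_force: 45.0
```

```bash
python3 -c "
from h import *
y=.16;o=np.array([.4966,-.0454,.0844])
go(o+.045*np.array([np.sin(y),-np.cos(y),0]),.18)
s,im=snap('side','d4.png')
cv2.imwrite('pics/d4b.png',cv2.resize(im[110:275,225:345,::-1],None,fx=3.6,fy=3.6,interpolation=2))"
```

```text
t 7.1 tcp [ 0.5037 -0.0889  0.0844] ang 0.175 M z [ 0.  0. -1.] shift [-0.1  0.9 -0. ] spin -0.005 grip 0.011651910440401068 44.992706179618835 F [2.4 0.8 2. ] j [-0.31  0.28  1.82  0.    1.03  1.08]
```

View pics/d4b.png

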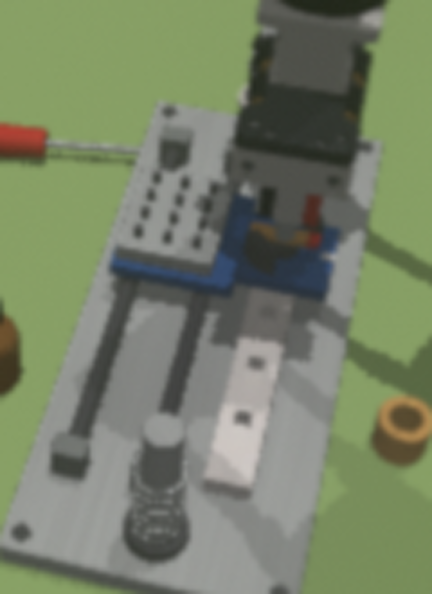

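The side view shows the carriage one pitch along, with the middle hole uncovered at about (268,312). The fingers still hold the knob, the TCP is back at its home height, and there is now a slight upward reaction from the stop. I let it dwell briefly, then hand in.

Emit:
drive_tool --commands "0 0 0.3 0;0 0 0.3 0;0 0 0.3 0;0 0 0.3 0"

```text
t: 7.55
eef_pos: [0.5038, -0.089, 0.0843]
tool_rot: [0.996, 0.087, 0.0, -0.0]
wrist_force: [-0.2, 0.3, 4.6]
grip_width: 0.0119
gripper_force: 45.0
```

```bash
python3 -c "
from h import *
go([.504,-.0898,.0844],.18); print(workorder.hand_in())"
```

```text
t 7.55 tcp [ 0.5038 -0.089   0.0843] ang 0.175 M z [ 0.001  0.    -1.   ] shift [ 0.1  0.8 -0.1] spin -0.005 grip 0.011904911336057977 44.99376118183136 F [-0.2  0.3  4.6] j [-0.31  0.28  1.82  0.    1.03  1.08]
the job is handed in; nothing more can be done
None
```

The job is handed in at 7.55 s of the 38 s: by the arm's readings the carriage is at the next hole towards the ball-cage post, with the pin fully down and the knob still gripped at 45 N; the hand-in returned no verdict.

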